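Find the heavy side of the prize wheel and hold it down

TASK

The stall's prize wheel is heavy on one side and the draw is not fair. Press the brake lever on top of its stand down until its detent keeps it down by itself, then turn the wheel by its pegs and feel which side is heavy; bring the heavy side straight down and finish while still holding the wheel there by the fingers, so that I can fix a counterweight on the top. Leave the other things on the counter where they are.

Things in the scene. Friction and masses are not known exactly. Their poses are not given: they have to be found in the camera images.
- hub (a point): Centre of the upright prize wheel, on its axle, 165 mm above the table; fixed to the stand, does not turn with the wheel. Its x axis is the level axle, pointing away from the column and lever towards the wheel's open face; z is up, y level in the plane of the wheel. The wheel is a plywood disc 190 mm across and 20 mm thick, centred on this point.
- rim_top (a point): Fixed point over the hub at the highest point of the wheel's rim (95 mm above the hub; does not turn). Eight equal round wooden pegs, 14 mm thick, stand out radially from the rim every 45 degrees, from radius 95 mm to radius 140 mm, in the plane of the disc.
- wheel (a joint): Turn of the wheel about the hub's x axis (rad, right-handed: growing values carry its top to the hub's -y). No stops. At every multiple of pi/4 a peg points straight up. The zero is arbitrary: the heavy side differs each time and nothing seen or read here tells it. Thick grease drags with 0.15 N m plus 3 N m per rad/s, so turn it slowly; the brake adds about 1 N m.
- stand: Stand bolted to the counter; origin on the table below the hub, axes as the hub's. Column 28 x 50 mm at x = -62 mm, 243 mm high; foot 200 x 220 x 14 mm. Free, the wheel leans to its heavy side with 0.35 to 0.44 N m (heavy side level with the hub; none at top or bottom): let go, it sinks slowly and stops 20 to 30 degrees short of bottom. At the start it is 60 degrees or more away from straight down.
- lever (a joint): Brake lever, a steel strip hinged on top of the column (pivot at hub x = -62 mm, 63 mm above the hub). 0 = up, brake on; grows to 0.28 rad as its tail is pressed down. A spring resists with up to about 11 N at the pad as far as 0.18 rad; beyond that it snaps on to its stop at 0.28 (pad 25 mm below its start) and the detent holds it there.
- lever_pad (a point): Middle of the top face of the rubber thumb pad at the lever's tail, 36 x 40 mm, moving with the lever; with the lever up it is at hub x = -152 mm, y = 0, 73 mm above the hub (238 mm above the table).
- tickets_a: Rubber-banded pack of tickets, 75 x 150 x 30 mm, flat on the table beyond the stand; a bystander, origin at the centre of its underside.
- tickets_b: Rubber-banded pack of tickets, 75 x 150 x 40 mm; a bystander, origin at the centre of its underside.
- basket: Open green plastic basket, 160 x 220 x 60 mm; a bystander, origin at the centre of its underside.
- marker: Blue marker pen lying down, 130 mm long, 19 mm thick; a bystander, origin at the centre of its underside.
- weights: Little pile of two steel plates beside the stand, 50 x 70 x 24 mm (counterweights for later); a bystander, origin at the centre of its underside.
- calculator: Desk calculator, 150 x 100 x 22 mm; a bystander, origin at the centre of its underside.
- pen_cup: White cup, 76 mm across, 95 mm high; a bystander, origin at the centre of its underside.
- bottle: Plastic bottle, 60 mm across, 160 mm high; a bystander, origin at the centre of its underside.

How it is judged:
On the way:
1. the brake lever stays down in its detent with the fingers off it (value of joint lever above 0.24 rad and contact force between the fingers and lever below 0.2 N), for 0.2 s.
At the end, for the whole second after the job is handed in: The wheel's heavy side is within 0.3 rad (17 degrees) of straight down and the wheel is still (under 0.1 rad/s), the fingers hold it (more than 1.5 N between fingers and wheel), and the brake lever is still down in its detent (over 0.24 rad), not touched (all of step 1 and z of heavy_side in the frame of hub below -0.0621 m and contact force between the fingers and wheel above 1.5 N and velocity of joint wheel between -0.1 and 0.1 rad/s); the arm keeps its last pose, push and grip.
It fails at once if another thing on the counter is pushed more than 30 mm (distance of any of tickets_a, tickets_b, basket, marker, weights, calculator, pen_cup, bottle from where it was at the start of the episode above 0.03 m).
It also fails if it takes over 72 s, if anything falls off the work surface, if the arm or the gripper's body presses on something with over 40 N, if the wrist force passes 120 N, or if a joint passes its speed limit or range.

ROBOT

A 6-joint arm with a two-finger parallel gripper is mounted at the origin on the work surface. World frame = base frame: x ahead of the robot, y to its left, z up, the work surface at z = 0. Lengths are in m, angles in rad, forces in N, time in s.
With the tool pointing down it reaches from about 0.425 to 0.925 m from the base axis. Payload 12.5 kg.
Tool frame: the origin (TCP) lies midway between the tips of the shut fingers; the grasp point (between the pads) lies arm.tcp_to_grasp behind it (arm.tcp_to_grasp is the distance from the TCP to the grasp point, in m); z points along the fingers, x is the direction in which the jaws open and shut, and the axes are right-handed (so a half turn about z gives the same grasp; the last joint's range is limited). The gripper opens to 85 mm and grips with 20 to 120 N. Pads are 22 mm wide; open, the fingers measure 114 mm over their backs; the gripper's body (76 mm by 85 mm) begins 54 mm behind the grasp point. The pads swing forward as they close: fully open they stand 13 mm farther back than shut.
Start: joints at [1.203, 0.491, 1.559, -0, 1.092, -0.106], TCP at [0.162, 0.604, 0.231] pointing down, gripper open.
Joint ranges: [-3.1, 3.1], [-0.84, 2.19], [0.05, 2.79], [-1.13, 4.28], [0.06, 2.93], [-2.69, 2.69]. Speed limits (rad/s): [2.22, 2.22, 2.79, 3.14, 3.14, 3.14].

INTERFACE

Orientations are given as a rotation vector (axis times angle).
In Python, from cell import arm gives the robot as it stands.
- The arm moves only by the shell command python3 -m pendant 'ROWS' [FORCE]. ROWS is JSON, a list of rows, each a list of 7 numbers: the shift along the tool's x, y, z in m, then the turn, a rotation vector about the tool's x, y, z in degrees, then the finger opening in m, from 0 to 0.0854. In form: [[tx, ty, tz, ax, ay, az, fingers], ...]. A call has exactly 10 rows; each row shifts and turns the commanded pose from where the row before left it, along the tool's axes as they then stand; what a row does not reach is not made up. A row lasts 1/12 s, in which the tool goes at most 41.7 mm and 7.16 degrees, less where a joint would pass 70% of its speed; a pose out of reach is approached as far as the arm can. A call is refused whole if a number of a shift passes 0.0417 or a number of a turn 7.16, either way. A call with a gripper value outside its range is refused whole. The fingers move at their own pace and stop on an object; FORCE is the grip in N (left out, the last holds). Time passes only in rows, so rows that do not move let the fingers close, or fill a call up. It gives the time, the measured TCP pose, the force and the opening at its end, in the units of the state.
- arm.get_obs(): the state, without advancing time (a new reading comes with each control period).
- arm.grab_frame(name): name is "scene" or "top" or "wrist"; returns the picture (480x640x3 uint8, blue, green, red); there is no depth.
- arm.camera_params(name): a dict with "K" (3x3 intrinsics, pixels), "rvec" (rotation vector, rad) and "tvec" (3), from world to camera coordinates, as OpenCV has them; the wrist camera has in their place "T_tool_cam" (4x4, takes a point from camera to tool coordinates, whose origin is the TCP and whose axes are the tool frame's). Camera axes: x right, y down, z forward; pixel columns grow to the right and rows downward; lengths in m; the calibration is good to about 2 mm. A picture is of the moment at which its call begins: read the wrist's pose just before it. camera_params takes no time and is no camera call.
- arm.finish_job(): hands the job in, once; it reports no verdict.
Trained networks look in the newest picture that a camera, given by its name, has taken for a name from the list of things; names that differ only in an ending like _2 or _b are one class to them, and where a whole thing is asked for, a point or a joint stands for the part that bears it (a point fixed in the world has none). Each returns a list of dicts, best first, with "conf" (0 to 1); they miss things now and then, are a little off and sometimes report something else, mostly with a low value. They report only what shows in the picture. A call takes as long as a camera call.
- arm.spot_in(target, camera): "position" ([x, y, z] in m, in the coordinates of the camera as it stood for that picture, good to about 4 mm: the middle of the surface that is visible of it).
- arm.outline_of(target, camera): "mask" (480x640 bool, what is visible of it).
- arm.tip_of(target, camera): "position" ([x, y, z] in m, in the coordinates of the camera as it stood for that picture, good to about 4 mm: a listed point, or the origin of a listed thing).
The state is a dict: "t": time; "q": joint angles; "qd": joint speeds; "joint_efforts": joint torques, N m; "tcp_pos": TCP position; "tool_rot": TCP orientation; "wrist_force": force on the tool from outside, world axes, zero at the start; "ft_torque": the same for the moment, N m; "gripper_width": opening from 0.0 (shut) to 1.0 (fully open).
Only numpy, scipy, OpenCV 4.12 (cv2) and the standard library are available. Lean on these libraries where they do the work, as an engineer would, in place of code of your own. Each camera call takes 0.05 s, during which the arm holds its last target. There are 200 camera calls.

## Working session

There is one attempt and no reset: what is moved stays moved. The work goes in short steps, Python scripts to look and compute and a shell command to move; the robot and the scene stay as the last step left them, time stands still between calls to the robot, and variables do not carry over. Pictures are saved under pics/ and viewed, on a budget of 10 in all, crops included, one or two more only if the job needs it, and the job is handed in when it is done.

```bash
mkdir -p pics
cat > h.py <<'E'
import numpy as np,cv2
from cell import arm
from scipy.spatial.transform import Rotation as R
def c2w(cam,p):
    c=arm.camera_params(cam)
    if cam=='wrist':
        o=arm.get_obs();T=np.array(c['T_tool_cam']);q=T[:3,:3]@np.array(p)+T[:3,3]
        return R.from_rotvec(o['tool_rot']).as_matrix()@q+np.array(o['tcp_pos'])
    Rm=R.from_rotvec(np.ravel(c['rvec'])).as_matrix()
    return Rm.T@(np.array(p)-np.ravel(c['tvec']))
def st():
    o=arm.get_obs();print('t',round(o['t'],2),'tcp',np.round(o['tcp_pos'],4),'F',np.round(o['wrist_force'],1),'M',np.round(o['ft_torque'],2),'g',round(o['gripper_width'],3));print('q',np.round(o['q'],3));print(np.round(R.from_rotvec(o['tool_rot']).as_matrix(),3).tolist())
    return o
E
python3 - <<'E'
from h import *
st(); print(arm.tcp_to_grasp)
ims=[]
for c in ['scene','top']:
    im=arm.grab_frame(c); ims.append(im)
    for n in ['hub','rim_top','lever_pad','stand']:
        for d in arm.tip_of(n,c)[:1]: print(c,n,round(d['conf'],2),np.round(c2w(c,d['position']),3))
for n in ['tickets_a','basket','marker','weights','calculator','pen_cup','bottle']:
    for d in arm.tip_of(n,'top')[:2]: print(n,round(d['conf'],2),np.round(c2w('top',d['position']),3))
cv2.imwrite('pics/a.png',ims[0]);cv2.imwrite('pics/b.png',ims[1])
E
```

```text
t 0.0 tcp [0.1617 0.6035 0.2307] F [ 0.  -0.8  0.5] M [-0.06  0.01  0.05] g 1.0
q [ 1.203  0.492  1.559 -0.     1.092 -0.106]
[[0.259, 0.966, -0.0], [0.966, -0.259, -0.001], [-0.001, -0.0, -1.0]]
0.0187
scene hub 0.79 [0.623 0.055 0.163]
scene rim_top 0.76 [0.621 0.056 0.256]
scene lever_pad 0.77 [0.473 0.051 0.239]
scene stand 0.89 [0.622 0.055 0.002]
top hub 0.93 [0.622 0.054 0.168]
top rim_top 0.59 [0.624 0.054 0.263]
top lever_pad 0.73 [0.474 0.05  0.24 ]
tickets_a 0.83 [ 0.353 -0.324  0.   ]
tickets_a 0.66 [0.748 0.042 0.001]
basket 0.97 [0.424 0.503 0.001]
weights 0.85 [0.623 0.261 0.001]
calculator 0.82 [ 0.506 -0.504  0.003]
bottle 0.91 [0.688 0.441 0.001]
bottle 0.28 [0.622 0.051 0.165]
```

View pics/a.png

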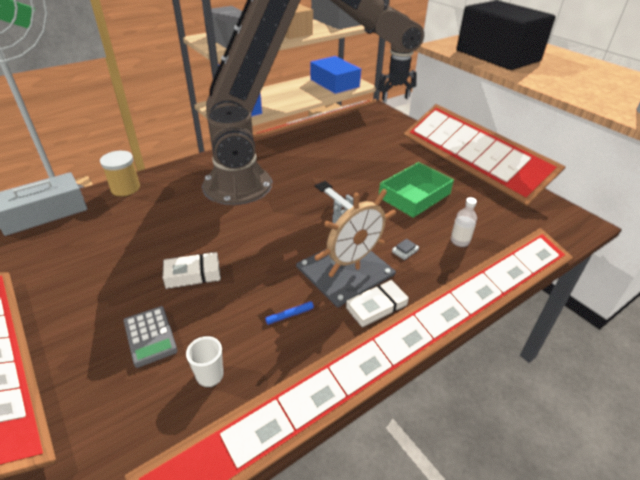

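View pics/b.png

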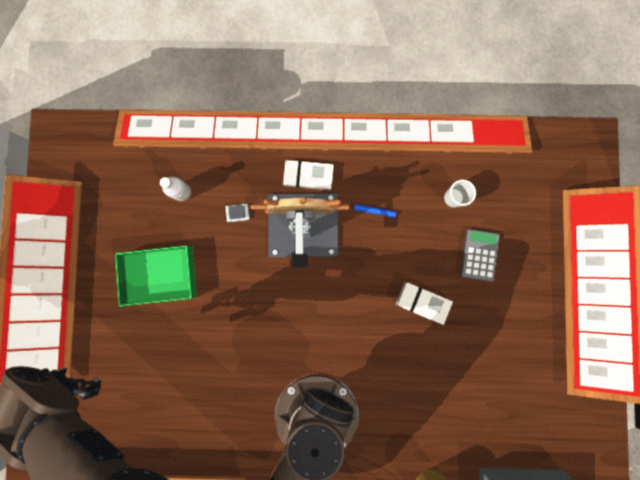

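The networks and both pictures agree. The scene view shows the wheel at about (357,235), and the top view shows the lever pad at about (300,260). That puts the hub at about (0.623, 0.0545, 0.165), with its axis along world +x at a yaw of about 1.5°. The pad is at about (0.472, 0.0505, 0.238). I'll move over the pad with the fingers shut.

```bash
python3 -m pendant '[[0,0,-0.006,0,0,-3.3,0],[0,0,-0.006,0,0,-3.3,0],[0,0,-0.006,0,0,-3.3,0],[0,0,-0.006,0,0,-3.3,0],[0,0,-0.006,0,0,-3.3,0],[-0.028,0.0147,0,0,0,0,0],[-0.028,0.0147,0,0,0,0,0],[-0.028,0.0147,0,0,0,0,0],[-0.028,0.0147,0,0,0,0,0],[-0.028,0.0147,0,0,0,0,0]]'
python3 -m pendant '[[-0.028,0.0147,0,0,0,0,0],[-0.028,0.0147,0,0,0,0,0],[-0.028,0.0147,0,0,0,0,0],[-0.028,0.0147,0,0,0,0,0],[-0.028,0.0147,0,0,0,0,0],[-0.028,0.0147,0,0,0,0,0],[-0.028,0.0147,0,0,0,0,0],[-0.028,0.0147,0,0,0,0,0],[-0.028,0.0147,0,0,0,0,0],[-0.028,0.0147,0,0,0,0,0]]'
python3 -m pendant '[[-0.028,0.0147,0,0,0,0,0],[-0.028,0.0147,0,0,0,0,0],[-0.028,0.0147,0,0,0,0,0],[-0.028,0.0147,0,0,0,0,0],[-0.028,0.0147,0,0,0,0,0],[0,0,0,0,0,0,0],[0,0,0,0,0,0,0],[0,0,0,0,0,0,0],[0,0,0,0,0,0,0],[0,0,0,0,0,0,0]]'
python3 - <<'E'
from h import *
st(); im=arm.grab_frame('wrist'); cv2.imwrite('pics/c.png',im)
for n in ['lever_pad','rim_top','hub']:
    for d in arm.tip_of(n,'wrist')[:1]: print(n,round(d['conf'],2),np.round(c2w('wrist',d['position']),3))
E
```

```text
t: 1.68
tcp_pos: [0.2393, 0.4644, 0.2614]
tool_rot: [-2.192, -2.251, -0.0]
wrist_force: [0.2, 0.5, -0.1]
gripper_width: -0.004
t: 2.52
tcp_pos: [0.3937, 0.1882, 0.2616]
tool_rot: [2.192, 2.25, 0.001]
wrist_force: [0.8, -0.1, -0.7]
gripper_width: 0.001
t: 3.35
tcp_pos: [0.4699, 0.0525, 0.2614]
tool_rot: [-2.191, -2.252, -0.0]
wrist_force: [0.8, 0.2, -0.5]
gripper_width: -0.002
t 3.35 tcp [0.4699 0.0525 0.2614] F [ 0.8  0.2 -0.5] M [ 0.01 -0.06  0.02] g -0.002
q [-0.029  0.239  1.877  0.     1.025 -1.627]
[[-0.028, 1.0, 0.0], [1.0, 0.028, 0.0], [0.0, 0.0, -1.0]]
lever_pad 0.92 [0.471 0.05  0.243]
```

View pics/c.png

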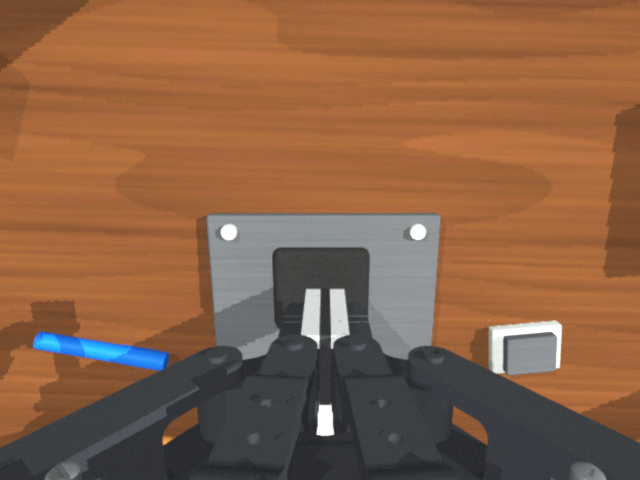

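The wrist view shows the shut fingertips over the dark pad, whose centre is at about (320,290). I'll press straight down.

```bash
python3 -m pendant '[[0,0,0.007,0,0,0,0],[0,0,0.007,0,0,0,0],[0,0,0.007,0,0,0,0],[0,0,0.007,0,0,0,0],[0,0,0.007,0,0,0,0],[0,0,0.006,0,0,0,0],[0,0,0.006,0,0,0,0],[0,0,0.004,0,0,0,0],[0,0,0.004,0,0,0,0],[0,0,0,0,0,0,0]]'
python3 -m pendant '[[0,0,0,0,0,0,0],[0,0,-0.01,0,0,0,0],[0,0,-0.02,0,0,0,0],[0,0,-0.03,0,0,0,0],[0,0,-0.03,0,0,0,0],[0,0,-0.03,0,0,0,0],[0,0,-0.03,0,0,0,0.04],[0,0,-0.01,0,0,0,0.04],[0,0,0,0,0,0,0.04],[0,0,0,0,0,0,0.04]]'
python3 - <<'E'
from h import *
st()
ims=[]
for c in ['wrist','top','scene']:
    im=arm.grab_frame(c); ims.append(im)
    for n in ['lever_pad','rim_top']:
        for d in arm.tip_of(n,c)[:1]: print(c,n,round(d['conf'],2),np.round(c2w(c,d['position']),3))
cv2.imwrite('pics/d.png',np.hstack([cv2.resize(ims[0],(400,300)),cv2.resize(ims[2][160:320,270:450],(340,300))]))
E
```

```text
t: 4.38
tcp_pos: [0.4711, 0.0516, 0.2117]
tool_rot: [2.188, 2.247, 0.007]
wrist_force: [-26.0, 0.1, 78.2]
gripper_width: -0.002
t: 5.22
tcp_pos: [0.4702, 0.0516, 0.3654]
tool_rot: [-2.192, -2.25, 0.0]
wrist_force: [-0.0, 0.8, -0.3]
gripper_width: 0.471
t 5.22 tcp [0.4702 0.0516 0.3654] F [-0.   0.8 -0.3] M [0.01 0.   0.06] g 0.471
q [-0.031  0.147  1.708  0.     1.287 -1.628]
[[-0.026, 1.0, -0.0], [1.0, 0.026, 0.0], [0.0, -0.0, -1.0]]
top rim_top 0.95 [0.625 0.054 0.264]
scene lever_pad 0.49 [0.473 0.048 0.212]
scene rim_top 0.6 [ 0.621  0.261 -0.002]
```

View pics/d.png

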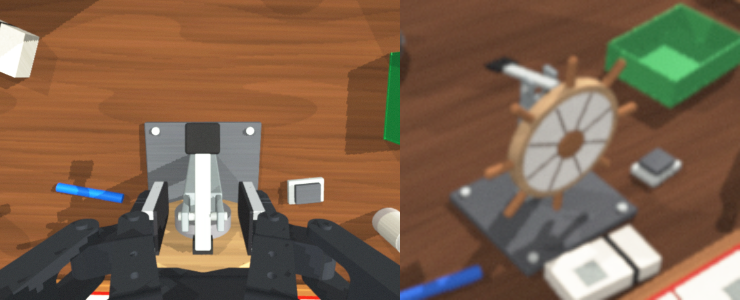

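The lever pad is now about 26 mm lower (0.212), so it stays down by itself. Next I'll measure the peg phase from the wheel mask while the arm moves over the wheel.

```bash
cat >> h.py <<'E'
HUB=np.array([0.6225,0.0545,0.165]); YAW=np.radians(1.5)
HX=np.array([np.cos(YAW),np.sin(YAW),0]);HY=np.array([-np.sin(YAW),np.cos(YAW),0]);HZ=np.array([0,0,1.])
def phase(save=None):
    im=arm.grab_frame('scene'); t=arm.get_obs()['t']
    ds=arm.outline_of('wheel','scene'); 
    if not ds: print('no wheel');return
    m=ds[0]['mask'].astype(float); c=arm.camera_params('scene')
    a=np.radians(np.arange(0,360,1.0)); s=np.zeros(360)
    for r in (.108,.114,.12,.126,.132):
        P=HUB+r*(-np.sin(a)[:,None]*HY+np.cos(a)[:,None]*HZ)
        p=cv2.projectPoints(P,np.array(c['rvec'],float),np.array(c['tvec'],float),np.array(c['K'],float),None)[0][:,0]
        s+=cv2.remap(m,p[:,0].astype(np.float32),p[:,1].astype(np.float32),cv2.INTER_LINEAR).ravel()
    s=np.array(s); F=(s*np.exp(-8j*a)).sum()
    ph=np.degrees(-np.angle(F)/8)
    print('t',round(t,2),'conf',round(ds[0]['conf'],2),'peg phase deg (mod45, + toward hub -y)',round(ph,2),'contrast',round(abs(F)/s.sum(),2))
    if save: cv2.imwrite(save,im)
    return ph
E
python3 - <<'E'
from h import *
phase()
E
python3 -m pendant '[[0,0.03,0,0,0,0,0.04],[0,0.03,0,0,0,0,0.04],[0,0.03,0,0,0,0,0.04],[0,0.03,0,0,0,0,0.04],[0,0.03,0,0,0,0,0.04],[0,0,-0.001,0,0,0,0.04],[0,0,0,0,0,0,0.04],[0,0,0,0,0,0,0.04],[0,0,0,0,0,0,0.04],[0,0,0,0,0,0,0.04]]'
python3 - <<'E'
from h import *
phase('pics/e.png');st()
arm.grab_frame('top')
for d in arm.tip_of('hub','top')[:1]: print(np.round(c2w('top',d['position']),3))
E
```

```text
t 5.72 conf 0.65 peg phase deg (mod45, + toward hub -y) -1.65 contrast 0.8
t: 6.6
tcp_pos: [0.6195, 0.0556, 0.3679]
tool_rot: [2.192, 2.25, 0.001]
wrist_force: [-0.3, -0.7, -0.0]
gripper_width: 0.469
t 6.65 conf 0.93 peg phase deg (mod45, + toward hub -y) -6.2 contrast 0.78
t 6.7 tcp [0.6197 0.0556 0.3679] F [-0.7 -0.5  0.8] M [0.02 0.01 0.06] g 0.472
q [-0.017  0.388  1.365  0.     1.388 -1.614]
[[-0.026, 1.0, 0.001], [1.0, 0.026, 0.0], [0.0, 0.001, -1.0]]
```

The phase measurement is clean. The freed wheel drifts at about −4.9°/s (top towards +y), so the heavy side is on +y and roughly level. I'll straddle the peg near the top, radially and loosely.

```bash
python3 -m pendant '[[0.021,0.001,0,0,-6,0,0.05],[0.021,0.001,0,0,-6,0,0.05],[0,0,0.014,0,0,0,0.05],[0,0,0.014,0,0,0,0.05],[0,0,0.014,0,0,0,0.05],[0,0,0.014,0,0,0,0.05],[0,0,0.014,0,0,0,0.05],[0,0,0.014,0,0,0,0.05],[0,0,0.014,0,0,0,0.05],[0,0,0,0,0,0,0.05]]' 20
cat >> h.py <<'E'
def tool():
    o=arm.get_obs();d=np.array(o['tcp_pos'])-HUB;Rm=R.from_rotvec(o['tool_rot']).as_matrix()
    y,z=d@HY,d@HZ;print('TCP hub-x %.4f r %.4f ang %.1f (toward -y +) | tool tilt %.1f'%(d@HX,np.hypot(y,z),np.degrees(np.arctan2(-y,z)),np.degrees(np.arctan2(Rm[:,2]@HY,-Rm[2,2]))))
    f=np.array(o['wrist_force']);t=np.array([0,0,0])+np.cross(d,f)
    print('torque on tool about hub x',round(t@HX,3),'F',np.round(f,1))
E
python3 - <<'E'
from h import *
phase();tool();st()
im=arm.grab_frame('wrist'); cv2.imwrite('pics/f.png',im)
E
```

```text
t: 7.63
tcp_pos: [0.6208, 0.0766, 0.2669]
tool_rot: [2.084, 2.139, -0.223]
wrist_force: [-0.9, 0.1, -0.9]
gripper_width: 0.583
t 7.68 conf 0.81 peg phase deg (mod45, + toward hub -y) -10.72 contrast 0.75
TCP hub-x -0.0002 r 0.1069 ang -12.2 (toward -y +) | tool tilt -12.0
torque on tool about hub x 0.081 F [-0.4 -0.9 -0.3]
t 7.73 tcp [0.6217 0.0771 0.2695] F [-0.4 -0.9 -0.3] M [ 0.12 -0.02  0.04] g 0.583
q [ 0.103  0.475  1.495 -0.224  1.197 -1.409]
[[-0.025, 1.0, 0.005], [0.978, 0.026, -0.208], [-0.208, -0.0, -0.978]]
```

View pics/f.png

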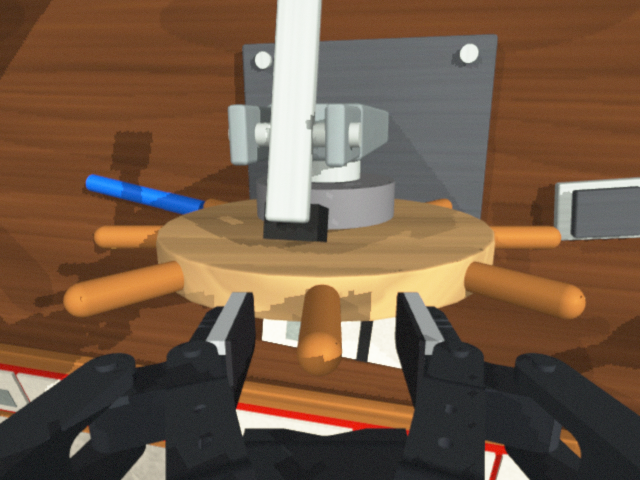

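The picture shows the peg (320,325) centred between the fingers, with the tool in the wheel's plane. I'll narrow the fork and turn the wheel slowly along the arc, reading the force.

```bash
python3 -m pendant '[[0.00233,0,0,0,-1.25,0,0.02],[0.00233,0,0,0,-1.25,0,0.02],[0.00233,0,0,0,-1.25,0,0.02],[0.00233,0,0,0,-1.25,0,0.02],[0.00233,0,0,0,-1.25,0,0.02],[0.00233,0,0,0,-1.25,0,0.02],[0.00233,0,0,0,-1.25,0,0.02],[0.00233,0,0,0,-1.25,0,0.02],[0.00233,0,0,0,-1.25,0,0.02],[0.00233,0,0,0,-1.25,0,0.02]]'
python3 - <<'E'
from h import *
tool();phase()
E
python3 -m pendant '[[0.00233,0,0,0,-1.25,0,0.02],[0.00233,0,0,0,-1.25,0,0.02],[0.00233,0,0,0,-1.25,0,0.02],[0.00233,0,0,0,-1.25,0,0.02],[0.00233,0,0,0,-1.25,0,0.02],[0.00233,0,0,0,-1.25,0,0.02],[0.00233,0,0,0,-1.25,0,0.02],[0.00233,0,0,0,-1.25,0,0.02],[0.00233,0,0,0,-1.25,0,0.02],[0.00233,0,0,0,-1.25,0,0.02]]'
python3 - <<'E'
from h import *
tool();phase();st()
E
```

```text
t: 8.62
tcp_pos: [0.6212, 0.0996, 0.2625]
tool_rot: [1.955, 2.007, -0.426]
wrist_force: [1.6, -2.3, 4.9]
gripper_width: 0.234
TCP hub-x -0.0001 r 0.1075 ang -24.8 (toward -y +) | tool tilt -24.6
torque on tool about hub x 0.451 F [ 1.6 -2.3  4.9]
t 8.67 conf 0.71 peg phase deg (mod45, + toward hub -y) 21.49 contrast 0.77
t: 9.55
tcp_pos: [0.6204, 0.1195, 0.2502]
tool_rot: [1.822, 1.87, -0.612]
wrist_force: [-0.8, -5.6, 0.1]
gripper_width: 0.235
TCP hub-x -0.0004 r 0.1071 ang -37.4 (toward -y +) | tool tilt -37.1
torque on tool about hub x 0.48 F [-0.8 -5.6  0.1]
t 9.6 conf 0.66 peg phase deg (mod45, + toward hub -y) 9.38 contrast 0.82
t 9.65 tcp [0.6204 0.1203 0.2496] F [-0.4  0.5  0.5] M [ 0.29  0.01 -0.03] g 0.233
q [ 0.32   0.593  1.463 -0.632  1.351 -1.051]
[[-0.022, 1.0, 0.016], [0.798, 0.027, -0.602], [-0.602, -0.001, -0.798]]
```

The drive torque was about 0.48 N m at 0.26 rad/s. Drag alone would need 0.94, so gravity gives about 0.45 in this direction, and the heavy side is still near level at +y. I'll regrip on the next peg and keep turning.

```bash
python3 -m pendant '[[0,0,-0.018,0,0,0,0.05],[0,0,-0.018,0,0,0,0.05],[0,0,-0.018,0,0,0,0.05],[-0.0187,0,0.0011,0,6.7,0,0.05],[-0.0187,0,0.0011,0,6.7,0,0.05],[-0.0187,0,0.0011,0,6.7,0,0.05],[-0.0187,0,0.0011,0,6.7,0,0.05],[-0.0187,0,0.0011,0,6.7,0,0.05],[-0.0187,0,0.0011,0,6.7,0,0.05],[0,0,0,0,0,0,0.05]]'
python3 - <<'E'
from h import *
tool();phase()
E
```

```text
t: 10.48
tcp_pos: [0.6231, 0.0417, 0.3265]
tool_rot: [-2.168, -2.213, -0.071]
wrist_force: [-0.4, 0.1, -0.3]
gripper_width: 0.586
TCP hub-x 0.0003 r 0.1620 ang 4.5 (toward -y +) | tool tilt 3.6
torque on tool about hub x -0.012 F [-0.4  0.1 -0.3]
t 10.53 conf 0.9 peg phase deg (mod45, + toward hub -y) 5.32 contrast 0.82
```

```bash
python3 -m pendant '[[0,0,0.011,0,0,0,0.05],[0,0,0.011,0,0,0,0.05],[0,0,0.011,0,0,0,0.05],[0,0,0.011,0,0,0,0.05],[0,0,0.011,0,0,0,0.05],[0.00233,0,0,0,-1.25,0,0.02],[0.00233,0,0,0,-1.25,0,0.02],[0.00233,0,0,0,-1.25,0,0.02],[0.00233,0,0,0,-1.25,0,0.02],[0.00233,0,0,0,-1.25,0,0.02]]'
python3 -m pendant '[[0.00233,0,0,0,-1.25,0,0.02],[0.00233,0,0,0,-1.25,0,0.02],[0.00233,0,0,0,-1.25,0,0.02],[0.00233,0,0,0,-1.25,0,0.02],[0.00233,0,0,0,-1.25,0,0.02],[0.00233,0,0,0,-1.25,0,0.02],[0.00233,0,0,0,-1.25,0,0.02],[0.00233,0,0,0,-1.25,0,0.02],[0.00233,0,0,0,-1.25,0,0.02],[0.00233,0,0,0,-1.25,0,0.02]]'
python3 - <<'E'
from h import *
tool();phase()
E
python3 -m pendant '[[0.00233,0,0,0,-1.25,0,0.02],[0.00233,0,0,0,-1.25,0,0.02],[0.00233,0,0,0,-1.25,0,0.02],[0.00233,0,0,0,-1.25,0,0.02],[0.00233,0,0,0,-1.25,0,0.02],[0.00233,0,0,0,-1.25,0,0.02],[0.00233,0,0,0,-1.25,0,0.02],[0.00233,0,0,0,-1.25,0,0.02],[0.00233,0,0,0,-1.25,0,0.02],[0.00233,0,0,0,-1.25,0,0.02]]'
python3 - <<'E'
from h import *
tool();phase()
E
```

```text
t: 11.42
tcp_pos: [0.6222, 0.061, 0.2712]
tool_rot: [2.163, 2.221, -0.061]
wrist_force: [-0.6, -5.9, -3.9]
gripper_width: 0.232
t: 12.25
tcp_pos: [0.6215, 0.0842, 0.2677]
tool_rot: [2.046, 2.1, -0.281]
wrist_force: [0.1, -6.2, -1.8]
gripper_width: 0.239
TCP hub-x -0.0002 r 0.1069 ang -16.1 (toward -y +) | tool tilt -15.7
torque on tool about hub x 0.58 F [ 0.1 -6.2 -1.8]
t 12.3 conf 0.65 peg phase deg (mod45, + toward hub -y) -14.7 contrast 0.78
t: 13.18
tcp_pos: [0.6211, 0.1057, 0.2593]
tool_rot: [1.918, 1.968, -0.481]
wrist_force: [0.4, -6.0, -0.2]
gripper_width: 0.234
TCP hub-x -0.0001 r 0.1073 ang -28.5 (toward -y +) | tool tilt -28.2
torque on tool about hub x 0.556 F [ 0.4 -6.  -0.2]
t 13.23 conf 0.88 peg phase deg (mod45, + toward hub -y) 17.54 contrast 0.67
```

```bash
python3 -m pendant '[[0,0,-0.018,0,0,0,0.05],[0,0,-0.018,0,0,0,0.05],[0,0,-0.018,0,0,0,0.05],[-0.0195,0,0.0012,0,7,0,0.05],[-0.0195,0,0.0012,0,7,0,0.05],[-0.0195,0,0.0012,0,7,0,0.05],[-0.0195,0,0.0012,0,7,0,0.05],[-0.0195,0,0.0012,0,7,0,0.05],[-0.0195,0,0.0012,0,7,0,0.05],[0,0,0,0,0,0,0.05]]'
python3 - <<'E'
from h import *
tool();phase()
E
python3 -m pendant '[[0,0,0,0,0,0,0.05],[0,0,0,0,0,0,0.05],[0,0,0,0,0,0,0.05],[0,0,0,0,0,0,0.05],[0,0,0,0,0,0,0.05],[0,0,0,0,0,0,0.05],[0,0,0,0,0,0,0.05],[0,0,0,0,0,0,0.05],[0,0,0,0,0,0,0.05],[0,0,0,0,0,0,0.05]]'
python3 - <<'E'
from h import *
tool();phase()
E
```

```text
t: 14.12
tcp_pos: [0.6235, 0.0122, 0.3199]
tool_rot: [-2.066, -2.108, -0.26]
wrist_force: [-1.4, 1.0, 0.0]
gripper_width: 0.587
TCP hub-x -0.0001 r 0.1606 ang 15.3 (toward -y +) | tool tilt 14.3
torque on tool about hub x -0.158 F [-1.4  1.   0. ]
t 14.17 conf 0.63 peg phase deg (mod45, + toward hub -y) 16.63 contrast 0.81
t: 15.05
tcp_pos: [0.6232, 0.0174, 0.3206]
tool_rot: [-2.063, -2.118, -0.252]
wrist_force: [-0.5, 0.1, -0.4]
gripper_width: 0.587
TCP hub-x -0.0002 r 0.1600 ang 13.4 (toward -y +) | tool tilt 14.0
torque on tool about hub x -0.005 F [-0.5  0.1 -0.4]
t 15.1 conf 0.96 peg phase deg (mod45, + toward hub -y) 16.16 contrast 0.83
```

```bash
for i in 1 2 3; do python3 -m pendant '[[0,0,0,0,0,0,0.05],[0,0,0,0,0,0,0.05],[0,0,0,0,0,0,0.05],[0,0,0,0,0,0,0.05],[0,0,0,0,0,0,0.05],[0,0,0,0,0,0,0.05],[0,0,0,0,0,0,0.05],[0,0,0,0,0,0,0.05],[0,0,0,0,0,0,0.05],[0,0,0,0,0,0,0.05]]' >/dev/null
python3 -c "from h import *
phase();phase()"; done
```

```text
t 16.03 conf 0.8 peg phase deg (mod45, + toward hub -y) 15.61 contrast 0.83
t 16.13 conf 0.65 peg phase deg (mod45, + toward hub -y) -0.0 contrast nan
t 17.07 conf 0.56 peg phase deg (mod45, + toward hub -y) 14.77 contrast 0.78
t 17.17 conf 0.63 peg phase deg (mod45, + toward hub -y) 14.73 contrast 0.8
t 18.1 conf 0.87 peg phase deg (mod45, + toward hub -y) 14.5 contrast 0.85
no wheelh.py:28: RuntimeWarning: invalid value encountered in scalar divide
  print('t',round(t,2),'conf',round(ds[0]['conf'],2),'peg phase deg (mod45, + toward hub -y)',round(ph,2),'contrast',round(abs(F)/s.sum(),2))
```

The free drift of −0.55°/s gives a lean of only about 0.18 N m here, so the bottom is about 26° further, at cumulative ≈ −101°. To confirm it symmetrically, I'll turn past that point and watch for the wheel to creep back.

```bash
python3 -m pendant '[[0,0,0.0106,0,0,0,0.05],[0,0,0.0106,0,0,0,0.05],[0,0,0.0106,0,0,0,0.05],[0,0,0.0106,0,0,0,0.05],[0,0,0.0106,0,0,0,0.05],[0.0028,0,0,0,-1.5,0,0.02],[0.0028,0,0,0,-1.5,0,0.02],[0.0028,0,0,0,-1.5,0,0.02],[0.0028,0,0,0,-1.5,0,0.02],[0.0028,0,0,0,-1.5,0,0.02]]' >/dev/null
for i in 1 2 3; do python3 -m pendant '[[0.0028,0,0,0,-1.5,0,0.02],[0.0028,0,0,0,-1.5,0,0.02],[0.0028,0,0,0,-1.5,0,0.02],[0.0028,0,0,0,-1.5,0,0.02],[0.0028,0,0,0,-1.5,0,0.02],[0.0028,0,0,0,-1.5,0,0.02],[0.0028,0,0,0,-1.5,0,0.02],[0.0028,0,0,0,-1.5,0,0.02],[0.0028,0,0,0,-1.5,0,0.02],[0.0028,0,0,0,-1.5,0,0.02]]' >/dev/null
python3 -c "from h import *
tool();phase()"; done
```

```text
TCP hub-x -0.0007 r 0.1064 ang -8.9 (toward -y +) | tool tilt -8.7
torque on tool about hub x 0.826 F [-1.1 -8.6 -4.5]
t 19.97 conf 0.68 peg phase deg (mod45, + toward hub -y) -7.41 contrast 0.83
TCP hub-x -0.0005 r 0.1075 ang -23.6 (toward -y +) | tool tilt -23.7
torque on tool about hub x 0.89 F [  0.2 -10.   -2.2]
t 20.9 conf 0.61 peg phase deg (mod45, + toward hub -y) -21.98 contrast 0.89
TCP hub-x -0.0003 r 0.1084 ang -38.3 (toward -y +) | tool tilt -38.7
torque on tool about hub x 0.965 F [ -0.3 -11.7  -0.4]
t 21.83 conf 0.94 peg phase deg (mod45, + toward hub -y) 8.51 contrast 0.85
```

```bash
python3 -m pendant '[[0.0028,0,0,0,-1.5,0,0.02],[0.0028,0,0,0,-1.5,0,0.02],[0.0028,0,0,0,-1.5,0,0.02],[0.0028,0,0,0,-1.5,0,0.02],[0.0028,0,0,0,-1.5,0,0.02],[0.0028,0,0,0,-1.5,0,0.02],[0.0028,0,0,0,-1.5,0,0.02],[0,0,0,0,0,0,0.05],[0,0,0,0,0,0,0.05],[0,0,-0.018,0,0,0,0.05]]'
python3 -c "from h import *
tool();phase()"
python3 -m pendant '[[0,0,-0.018,0,0,0,0.05],[0,0,-0.018,0,0,0,0.05],[-0.0187,0,0.0011,0,6.7,0,0.05],[-0.0187,0,0.0011,0,6.7,0,0.05],[-0.0187,0,0.0011,0,6.7,0,0.05],[-0.0187,0,0.0011,0,6.7,0,0.05],[-0.0187,0,0.0011,0,6.7,0,0.05],[-0.0187,0,0.0011,0,6.7,0,0.05],[-0.0187,0,0.0011,0,6.7,0,0.05],[0,0,0,0,0,0,0.05]]'
for i in 1 2 3; do python3 -m pendant '[[0,0,0,0,0,0,0.05],[0,0,0,0,0,0,0.05],[0,0,0,0,0,0,0.05],[0,0,0,0,0,0,0.05],[0,0,0,0,0,0,0.05],[0,0,0,0,0,0,0.05],[0,0,0,0,0,0,0.05],[0,0,0,0,0,0,0.05],[0,0,0,0,0,0,0.05],[0,0,0,0,0,0,0.05]]' >/dev/null
python3 -c "from h import *
phase();tool()"; done
```

```text
t: 22.72
tcp_pos: [0.6193, 0.1495, 0.2469]
tool_rot: [1.689, 1.734, -0.773]
wrist_force: [-0.0, -0.2, 0.4]
gripper_width: 0.586
TCP hub-x -0.0007 r 0.1255 ang -49.2 (toward -y +) | tool tilt -49.0
torque on tool about hub x 0.054 F [-0.  -0.2  0.4]
t 22.77 conf 0.6 peg phase deg (mod45, + toward hub -y) -1.91 contrast 0.87
t: 23.65
tcp_pos: [0.6226, 0.0576, 0.3289]
tool_rot: [2.182, 2.225, -0.029]
wrist_force: [0.4, -0.4, -0.2]
gripper_width: 0.584
t 24.53 conf 0.78 peg phase deg (mod45, + toward hub -y) 0.29 contrast 0.74
TCP hub-x -0.0002 r 0.1626 ang -3.0 (toward -y +) | tool tilt -2.1
torque on tool about hub x -0.079 F [-0.1  0.4 -0.6]
t 25.47 conf 0.92 peg phase deg (mod45, + toward hub -y) 1.53 contrast 0.83
TCP hub-x -0.0002 r 0.1626 ang -3.0 (toward -y +) | tool tilt -2.1
torque on tool about hub x 0.083 F [ 0.6 -0.5 -0.2]
t 26.4 conf 0.82 peg phase deg (mod45, + toward hub -y) 1.87 contrast 0.81
TCP hub-x -0.0002 r 0.1626 ang -3.0 (toward -y +) | tool tilt -2.1
torque on tool about hub x 0.003 F [ 0.8 -0.  -0.4]
```

On the far side it creeps back at about +1.0°/s, so the bottom is bracketed. With lever arms of 28° and 32°, it sits at cumulative ≈ −103°, which means the peg now at about +2° must go to about +32°. I'll take that peg, turn it back, and grip.

```bash
python3 -m pendant '[[-0.0148,0,0,0,5.2,0,0.05],[0,0,0.011,0,0,0,0.05],[0,0,0.011,0,0,0,0.05],[0,0,0.011,0,0,0,0.05],[0,0,0.011,0,0,0,0.05],[0,0,0.011,0,0,0,0.05],[0,0,0,0,0,0,0.02],[0,0,0,0,0,0,0.02],[0,0,0,0,0,0,0.02],[0,0,0,0,0,0,0.02]]' 30
python3 -c "from h import *
tool();phase()"
for i in 1 2; do python3 -m pendant '[[-0.0028,0,0,0,1.5,0,0.02],[-0.0028,0,0,0,1.5,0,0.02],[-0.0028,0,0,0,1.5,0,0.02],[-0.0028,0,0,0,1.5,0,0.02],[-0.0028,0,0,0,1.5,0,0.02],[-0.0028,0,0,0,1.5,0,0.02],[-0.0028,0,0,0,1.5,0,0.02],[-0.0028,0,0,0,1.5,0,0.02],[-0.0028,0,0,0,1.5,0,0.02],[-0.0028,0,0,0,1.5,0,0.02]]' >/dev/null
python3 -c "from h import *
tool();phase()"; done
python3 -m pendant '[[0,0,0,0,0,0,0],[0,0,0,0,0,0,0],[0,0,0,0,0,0,0],[0,0,0,0,0,0,0],[0,0,0,0,0,0,0],[0,0,0,0,0,0,0],[0,0,0,0,0,0,0],[0,0,0,0,0,0,0],[0,0,0,0,0,0,0],[0,0,0,0,0,0,0]]' 30
python3 - <<'E'
from h import *
tool();phase();st()
im=arm.grab_frame('wrist'); s=arm.grab_frame('scene')
for d in arm.tip_of('lever_pad','scene')[:1]: print(round(d['conf'],2),np.round(c2w('scene',d['position']),3))
cv2.imwrite('pics/g.png',np.hstack([cv2.resize(im,(400,300)),cv2.resize(s[140:320,250:466],(360,300))]))
E
```

```text
t: 27.28
tcp_pos: [0.6226, 0.0512, 0.2736]
tool_rot: [-2.165, -2.223, -0.059]
wrist_force: [-0.4, 0.2, -0.4]
gripper_width: 0.234
TCP hub-x 0.0000 r 0.1087 ang 1.7 (toward -y +) | tool tilt 3.0
torque on tool about hub x -0.019 F [-0.4  0.2 -0.4]
t 27.33 conf 0.74 peg phase deg (mod45, + toward hub -y) 2.82 contrast 0.85
TCP hub-x -0.0001 r 0.1083 ang 16.1 (toward -y +) | tool tilt 18.2
torque on tool about hub x -0.836 F [-0.4  7.4  2.2]
t 28.27 conf 0.56 peg phase deg (mod45, + toward hub -y) 15.36 contrast 0.82
TCP hub-x -0.0000 r 0.1079 ang 31.0 (toward -y +) | tool tilt 33.2
torque on tool about hub x -0.875 F [0.2 6.5 5. ]
t 29.2 conf 0.91 peg phase deg (mod45, + toward hub -y) -14.94 contrast 0.81
t: 30.08
tcp_pos: [0.624, -0.0022, 0.257]
tool_rot: [-1.867, -1.917, -0.554]
wrist_force: [-0.0, -2.4, 5.4]
gripper_width: 0.155
TCP hub-x -0.0000 r 0.1081 ang 31.6 (toward -y +) | tool tilt 33.0
torque on tool about hub x -0.09 F [-0.  -2.4  5.4]
t 30.13 conf 0.93 peg phase deg (mod45, + toward hub -y) -12.91 contrast 0.85
t 30.18 tcp [ 0.6239 -0.0022  0.257 ] F [ 0.  -2.7  6.2] M [-0.22  0.06  0.04] g 0.152
q [-0.324  0.531  1.53   0.554  1.338 -2.123]
[[-0.022, 1.0, -0.013], [0.839, 0.026, 0.544], [0.544, 0.001, -0.839]]
0.48 [ 0.353 -0.326  0.   ]
```

View pics/g.png

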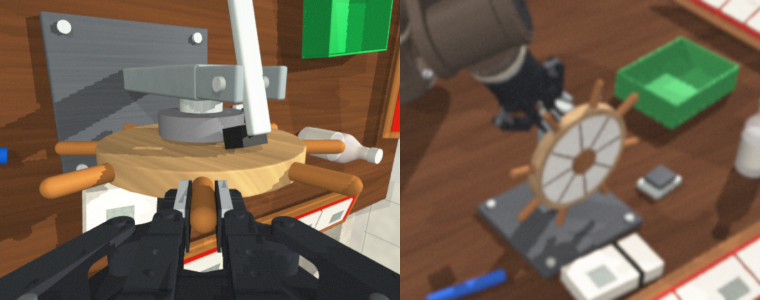

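The picture shows the peg clamped between the pads (205,205) and the brake shoe still clear of the rim. The phase of −12.9° matches cumulative −103°. Handing in.

```bash
python3 -c "from h import *
phase();print(arm.finish_job())"
```

```text
t 30.38 conf 0.94 peg phase deg (mod45, + toward hub -y) -12.56 contrast 0.84
the job is handed in; nothing more can be done
None
```

The brake lever is latched down, and by my estimate the wheel's heavy side is straight down to within a few degrees. The job was handed in at about 30 s with the fingers gripping a peg near the top.

- **Brake:** I pressed the pad with shut fingers and lifted off. The camera then put the pad about 26 mm below where it started, and the wheel turned freely from then on. I checked again at the end, but the network mistook a ticket pack for the pad. The late evidence is therefore only the free-turning wheel and the brake shoe seen clear of the rim.
- **Heavy side:** I turned the wheel by three pegs, reading the push force and the speed at which it crept when let go.
    - Just short of the bottom it crept on at about −0.55°/s, and past the bottom it crept back at about +1.0°/s.
    - Bottom is therefore at −103° of turn. The two sides taken alone gave −102° and −105°.
    - The force readings showed the same trend but were rougher.
- **Last checks:** The peg is gripped with the force set to 30 N, and the gripper stopped on it at about 13 mm. The wheel stood at −103°, and two camera readings 0.25 s apart differed by 0.35°, which is close to measurement noise. I saw no sign of the other things on the counter being touched, though I did not measure their positions again.

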